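# Load the bottle mixer, flip the safety catch, hold the run lever

## Robot

A 6-joint arm with a two-finger parallel gripper is mounted at the origin on the work surface. World frame = base frame: x ahead of the robot, y to its left, z up, the work surface at z = 0. Lengths are in m, angles in rad, forces in N, time in s.
With the tool pointing down it reaches from about 0.325 to 0.75 m from the base axis. Payload 7.6 kg.
Tool frame: the origin (TCP) lies on the centre line of the jaws, within the pads' length; the fingertips stand 25 mm ahead of it and the grasp point (between the pads) lies 6 mm ahead of it; z points along the fingers, y is the line along which they close (so a half turn about z gives the same grasp; the last joint's range is limited). The gripper opens to 85 mm and grips with 20 to 120 N. Pads are 22 mm wide; open, the fingers measure 114 mm over their backs; the gripper's body (76 mm by 85 mm) begins 54 mm behind the grasp point. The pads swing forward as they close: fully open they stand 13 mm farther back than shut.
Start: joints at [1.204, 0.052, 1.401, -0, 1.689, -0.07], TCP at [0.154, 0.502, 0.256] pointing down, gripper open.
Joint ranges: [-2.9, 2.9], [-0.91, 2.17], [0.12, 2.37], [-1.06, 4.2], [0.26, 2.73], [-2.93, 2.93]. Speed limits (rad/s): [2.57, 2.57, 3.01, 3.14, 3.14, 3.14].

## Interface

Orientations are given as a unit quaternion [w, x, y, z].
In Python, from workcell import r gives the robot as it stands.
- The arm moves only by the shell command python3 nudge.py 'ROWS' [OPENING] [FORCE]. ROWS is rows parted by semicolons, their numbers by spaces, 1 to 20 of them, each of 6 numbers: dx, dy, dz in m, then a rotation vector rx, ry, rz in rad; each row is the pose to reach, as a shift and turn from the pose commanded when the command began, along the tool's axes at that moment; what a row does not reach only later rows make up. A row lasts 1/10 s, in which the tool goes at most 0.05 m and 0.15 rad, less where a joint would pass 70% of its speed; a pose out of reach is approached as far as the arm can. OPENING is the finger opening in m, set as the command begins (- or left out keeps the last). The fingers move at their own pace and stop on an object; FORCE is the grip in N (left out, the last holds). Time passes only in rows, so rows that do not move let the fingers close. It prints the time, the measured TCP pose, the force, the opening and the grip force at its end.
- r.observe(): the state, without advancing time (a new reading comes with each control period).
- r.get_image(name): name is "scene" or "top" or "wrist"; returns the picture (480x640x3 uint8, blue, green, red); there is no depth.
- r.get_calibration(name): a dict with "intrinsics" (3x3 intrinsics, pixels), "world_from_camera" (4x4, takes a point from camera to world coordinates); the wrist camera has in their place "T_tool_cam" (4x4, takes a point from camera to tool coordinates, whose origin is the TCP and whose axes are the flange's). Camera axes: x right, y up, looking along -z (the intrinsics and any distortion apply to the point x, -y, -z); pixel columns grow to the right and rows downward; lengths in m; the calibration is good to about 2 mm. A picture is of the moment at which its call begins: read the wrist's pose just before it. get_calibration takes no time and is no camera call.
- r.close_job(): hands the job in; it is judged then, once.
The state is a dict: "time": time; "qpos": joint angles; "joint_velocities": joint speeds; "joint_efforts": joint torques, N m; "position": TCP position; "orientation": TCP orientation; "wrist_force": force on the tool from outside, world axes, zero at the start; "moment": the same for the moment, N m; "opening": finger opening in m; "gripper_force": force on a finger pad.
Only numpy, scipy, OpenCV 4.12 (cv2) and the standard library are available. Lean on these libraries where they do the work, as an engineer would, in place of code of your own. Each camera call takes 0.05 s, during which the arm holds its last target. There are 200 camera calls.

## Task

Pack the round jar and the square bottle upright into the open box of the bottle mixer, in one row with the slim bottle that is already there; set each down on the box floor and let go, without dropping it. Then flip the safety catch all the way over to the other side, and only after that pull the spring-return run lever towards the robot as far as it goes; finish the program while still holding the lever pulled with the fingers. Leave the beaker, the dropper bottle and the vial where they are.

Things in the scene. Friction and masses are not known exactly. Their poses are not given: they have to be found in the camera images.
- mixer: Bench bottle mixer, fixed: a flat grey housing 260 mm deep (x) by 380 mm wide (y), top 50 mm above the bench. Origin: centre of its underside on the bench; its -x side faces the robot, +y is its left as the robot sees it (the box's side), z up. Turned by a small yaw (within 0.2 rad) that differs each time; its points share its axes.
- box_in (a point): Centre of the inner floor (55 mm above the bench) of the open aluminium box on the mixer. Inside: 60 mm along mixer x, 152 mm along mixer y, 28 mm deep; walls 5 mm, no lid or dividers. The slim bottle stands at the +y end; jar (54) and square bottle (46) fill the rest of the row in either order, with about 12 mm of slack in all.
- jar: Round white wide-mouth jar with white lid: 54 mm in diameter (lid 52 mm), 75 mm high, straight wall up to 58 mm, about 110 to 220 g. Origin: centre of its underside, z up. Stands on the bench left of the mixer. Gripped about 52 mm above its foot, the fingertips stay clear of the box rim.
- square_bottle: White square bottle: body 46 x 46 mm, 62 mm high, round white cap 32 mm wide on top, 85 mm high in all, about 100 to 200 g. Origin: centre of its underside, x and y normal to its flat sides, z up. Stands on the bench left of the mixer at any yaw; to fit, its sides must lie along the box walls. Gripped on its body about 50 mm above its foot, the fingertips clear the box rim.
- slim_bottle: Slim brown round bottle with a white cap, 40 mm in diameter, 72 mm high, 100 g, loose, already standing in the +y end of the box; it stays there. Origin: centre of its underside.
- catch (a joint): Angle of the safety catch, a steel bar lying across in front of the run lever's stem and blocking it. 0 to 0.25 at the start: free end towards mixer +y. Grows as the free end is lifted and swings over the top towards mixer -y; stop at 2.6 rad. Friction of about 0.04 N m holds it where it is left. Beyond 1.9 rad it is flipped clear.
- catch_hinge (a point): Hinge of the safety catch, 100 mm above the bench, fixed on the mixer. The hinge axis is mixer x; positive angles turn mixer +y up to +z.
- catch_pin (a point): Grip point on the catch's finger pin: a round steel pin 12 mm thick, 55 mm long, along mixer x, pointing to the robot from the bar's free end. The point is on the pin's axis, 19 mm from its tip, 55 mm from the hinge axis, 36 mm to mixer -x of point catch_hinge; it moves with the catch. Can be pinched from above, fingers closing along mixer y, and turns between the pads.
- lever (a joint): Angle of the run lever. 0 at rest, leaning 0.45 rad from upright away from the robot (mixer +x); grows as the bar is pulled towards the robot (mixer -x); 0.45 is upright, stop at 0.9 rad. A return spring pulls it back to 0: 2 N at the bar at first, 7 N at the end. With the catch across it is blocked at about 0.15 rad.
- lever_pivot (a point): Pivot of the run lever, 70 mm above the bench, fixed on the mixer; its axis is mixer y.
- run_bar (a point): Grip bar of the run lever: a round black bar 20 mm thick, 70 mm long along mixer y, across the top of the 12 mm stem, 125 mm from the pivot, 183 mm above the bench at rest. Point: centre of the bar; y along it. Moves and turns with the lever. Can be pinched from above, fingers closing along mixer x, and turns between the pads as the lever swings.
- beaker: Bystander: empty glass beaker, 70 mm in diameter, 90 mm high, left behind. Origin: centre of its underside.
- dropper: Bystander: small brown dropper bottle, 28 mm in diameter, 64 mm high, far left behind. Origin: centre of its underside.
- vial: Bystander: small clear vial with white cap, 24 mm in diameter, 46 mm high, right of the mixer. Origin: centre of its underside.

How it is judged:
By the outcome, as a careful person would: the job done as asked, in the order asked, and still so for the second after the job is handed in, while the arm keeps its last pose, push and grip.
It also fails if it takes over 69 s, if anything falls off the work surface, if the arm or the gripper's body presses on something with over 40 N, if the wrist force passes 120 N, or if a joint passes its speed limit or range.

## Working session

There is one attempt and no reset: what is moved stays moved. The work goes in short steps, Python scripts to look and compute and a shell command to move; the robot and the scene stay as the last step left them, time stands still between calls to the robot, and variables do not carry over. Pictures are saved under pics/ and viewed, at most 10 in all, crops included, and the job is handed in when it is done.

```bash
ls; mkdir -p pics
python3 - <<'E'
from workcell import r
import cv2,numpy as np
s=r.observe(); print(s)
for n in("scene","top","wrist"):
    im=r.get_image(n); cv2.imwrite(f"pics/{n}0.png",im)
    print(n,{k:np.round(v,4).tolist() if not isinstance(v,(str,dict)) else v for k,v in r.get_calibration(n).items()})
E
```

```text
nudge.py
pics
workcell.py
{'time': 0.0, 'qpos': array([ 1.20367085e+00,  5.28248568e-02,  1.40174255e+00, -1.52783046e-05,
        1.68863918e+00, -7.03055017e-02]), 'joint_velocities': array([-2.75189873e-04,  7.09620708e-05, -2.92458095e-04,  1.91462944e-04,
        5.39115617e-04,  1.53917237e-04]), 'joint_efforts': array([-1.07176875e-03, -3.81660998e+01, -3.60190237e+01, -2.42371816e-04,
        6.15252779e-03, -4.69268230e-06]), 'position': array([0.15343711, 0.50178772, 0.25546965]), 'orientation': array([-1.67687087e-04,  1.47866618e-01,  9.89006983e-01, -7.89392612e-04]), 'wrist_force': array([-0.33106755, -0.0919009 ,  0.23085251]), 'moment': array([ 0.007363  , -0.03673596,  0.01059096]), 'gripper_force': 0.0, 'opening': 0.08539072071399899}
scene {'intrinsics': [[503.7436, 0.0, 307.3662], [0.0, 503.7436, 230.6342], [0.0, 0.0, 1.0]], 'world_from_camera': [[0.114, -0.6508, 0.7506, 1.4266], [0.9934, 0.0649, -0.0946, -0.1246], [0.0128, 0.7564, 0.6539, 0.8856], [0.0, 0.0, 0.0, 1.0]]}
top {'intrinsics': [[590.9934, 0.0, 315.4416], [0.0, 590.9934, 238.5219], [0.0, 0.0, 1.0]], 'world_from_camera': [[-0.01, 0.9845, -0.1753, 0.3543], [-0.9999, -0.0075, 0.0151, 0.0008], [0.0135, 0.1754, 0.9844, 1.4319], [0.0, 0.0, 0.0, 1.0]]}
wrist {'intrinsics': [[401.3384, 0.0, 314.732], [0.0, 401.3384, 241.234], [0.0, 0.0, 1.0]], 'T_tool_cam': [[-0.0007, 0.9633, 0.2685, 0.0672], [1.0, 0.0008, -0.0003, 0.0001], [-0.0005, 0.2685, -0.9633, -0.1187], [0.0, 0.0, 0.0, 1.0]]}
```

View pics/top0.png

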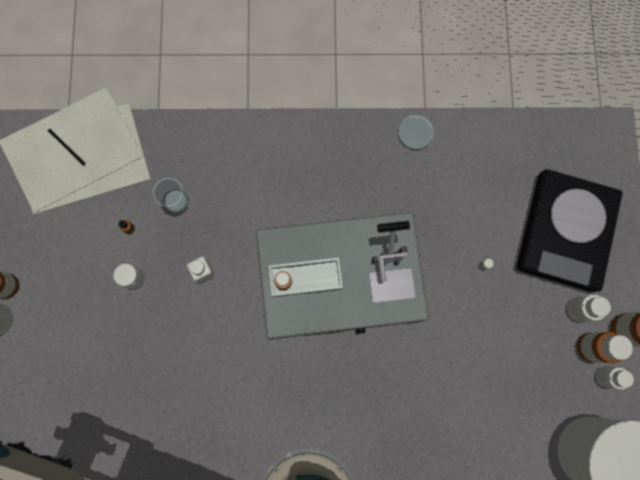

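View pics/scene0.png

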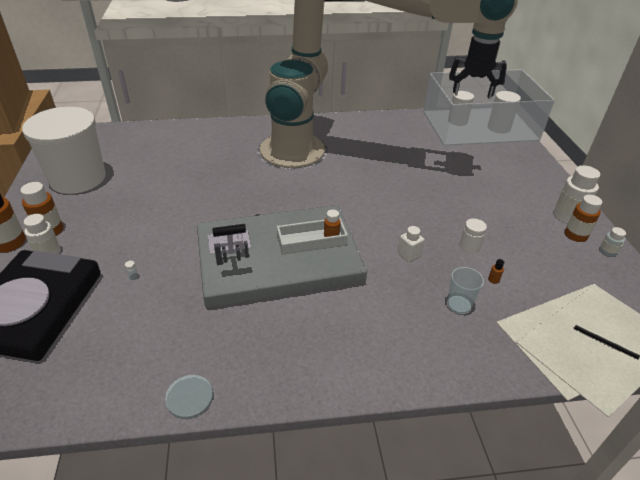

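The top view shows the jar at (125,275), square bottle (200,269), box (270–341, 260–296), slim bottle (282,281), catch about (383,262), and run bar (393,226). I'll zoom in to measure.

```bash
cat > h.py <<'E'
from workcell import r
import cv2,numpy as np
from scipy.spatial.transform import Rotation as R
def cam(n):
    c=r.get_calibration(n); K=np.array(c["intrinsics"])
    if n=="wrist":
        s=r.observe(); q=s["orientation"]; T=np.eye(4); T[:3,:3]=R.from_quat(np.r_[q[1:],q[0]]).as_matrix(); T[:3,3]=s["position"]
        return K,T@np.array(c["T_tool_cam"])
    return K,np.array(c["world_from_camera"])
def ray(C,p):
    K,T=C; d=np.linalg.inv(K)@[p[0],p[1],1]; return T[:3,3],T[:3,:3]@[d[0],-d[1],-d[2]]
def onz(C,p,z):
    o,d=ray(C,p); return o+d*(z-o[2])/d[2]
def proj(C,X):
    K,T=C; c=(np.atleast_2d(X)-T[:3,3])@T[:3,:3]; c=c*[1,-1,-1]; u=c@K.T; return u[:,:2]/u[:,2:]
def totool(dw):  # world shift -> tool axes
    q=r.observe()["orientation"]; return R.from_quat(np.r_[q[1:],q[0]]).inv().apply(dw)
E
python3 - <<'E'
from h import *
im=cv2.imread("pics/top0.png")
a=cv2.resize(im[205:345,100:260],None,fx=4,fy=4,interpolation=cv2.INTER_CUBIC)
b=cv2.resize(im[205:345,250:440],None,fx=4,fy=4,interpolation=cv2.INTER_CUBIC)
cv2.imwrite("pics/ta.png",a); cv2.imwrite("pics/tb.png",b)
C=cam("top"); 
c=np.array([onz(C,p,.05)for p in[(258,230),(412,213),(427,319),(268,338)]]);print(c,c.mean(0))
print(c[0]-c[1],c[1]-c[2],c[3]-c[2])
E
```

```text
[[ 0.62204589  0.11602682  0.05      ]
 [ 0.6608637  -0.25267638  0.05      ]
 [ 0.4084215  -0.27786494  0.05      ]
 [ 0.36849377  0.09123346  0.05      ]] [ 0.51495621 -0.08082026  0.05      ]
[-0.03881781  0.3687032   0.        ] [0.2524422  0.02518855 0.        ] [-0.03992774  0.36909839  0.        ]
```

View pics/tb.png

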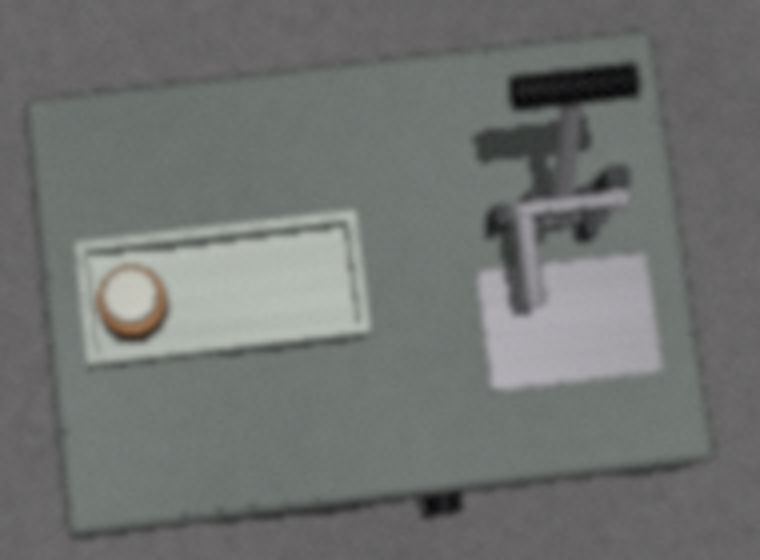

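View pics/ta.png

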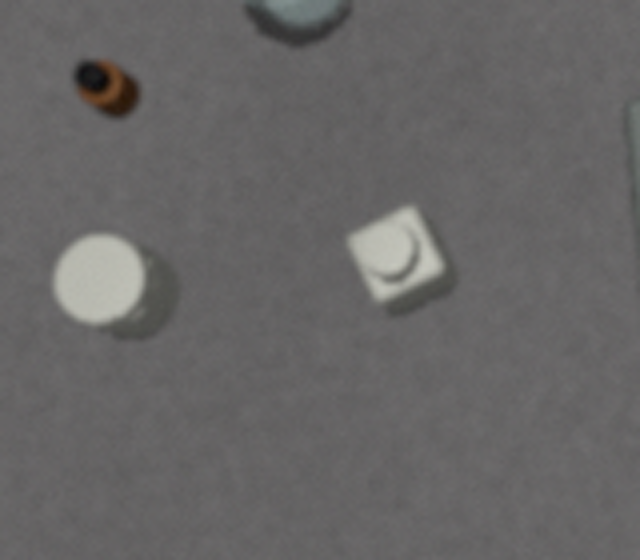

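The crops show the mixer corners, box rim (76,243),(357,210),(371,329),(88,366), bar centre (575,86), catch pin (523,210)–(528,305), jar lid (99,280), and square bottle shoulder (346,240),(413,205),(447,268),(380,303).

Run:
```python
from h import *
np.set_printoptions(precision=4,suppress=True)
C=cam("top")
B=lambda l,z:np.array([onz(C,(250+x/4-.4,205+y/4-.4),z) for x,y in l])
A=lambda l,z:np.array([onz(C,(100+x/4-.4,205+y/4-.4),z) for x,y in l])
m=B([(28,103),(648,35),(712,452),(75,533)],.05)
e=[m[0]-m[1],m[3]-m[2]]; f=[m[0]-m[3],m[1]-m[2]]
print("mixer",m.mean(0),"yaw",[np.arctan2(-v[0],v[1]) for v in e],[np.arctan2(v[1],v[0]) for v in f],[np.linalg.norm(v) for v in e+f])
b=B([(76,243),(357,210),(371,329),(88,366)],.083)
e=[b[0]-b[1],b[3]-b[2]]; f=[b[0]-b[3],b[1]-b[2]]
print("box",b.mean(0),"yaw",[np.arctan2(-v[0],v[1]) for v in e],[np.arctan2(v[1],v[0]) for v in f],[np.linalg.norm(v) for v in e+f])
print("slim cap",B([(130,297)],.127))
bar=B([(512,92),(639,80)],.187);print("bar",bar,bar.mean(0),np.linalg.norm(bar[0]-bar[1]))
print("pin",B([(524,210),(528,308)],.11))
s=A([(346,240),(413,205),(447,268),(380,303)],.062);v=s[1]-s[0];w=s[0]-s[3]
print("sq",s.mean(0),np.arctan2(v[1],v[0]),np.arctan2(w[1],w[0]),np.linalg.norm(v),np.linalg.norm(w))
print("jar",A([(99,280)],.075),A([(145,280)],.075)-A([(54,280)],.075))
# scene check: project estimates
S=cam("scene"); print("scene proj jar,sq tops",proj(S,np.r_[A([(99,280)],.075),[s.mean(0)],[bar.mean(0)]]))
```

```text
mixer [ 0.5154 -0.0803  0.05  ] yaw [np.float64(0.104164945923273), np.float64(0.1152411820566112)] [np.float64(0.11406973761795676), np.float64(0.1111542642832751)] [np.float64(0.3730490086802536), np.float64(0.3723023394777078), np.float64(0.2540471596850108), np.float64(0.24991717811766986)]
box [0.5068 0.004  0.083 ] yaw [np.float64(0.10986555316252707), np.float64(0.12121092783787507)] [np.float64(0.100213731452728), np.float64(0.09919715928296063)] [np.float64(0.1627998796723454), np.float64(0.16275791700372907), np.float64(0.07095748502286697), np.float64(0.0691116029140358)]
slim cap [[0.4966 0.0555 0.127 ]]
bar [[ 0.5989 -0.1522  0.187 ]
 [ 0.6049 -0.2208  0.187 ]] [ 0.6019 -0.1865  0.187 ] 0.06893463957330767
pin [[ 0.5459 -0.1665  0.11  ]
 [ 0.4903 -0.1671  0.11  ]]
sq [0.5305 0.2522 0.062 ] -1.085107709275571 0.5102155752939905 0.04346257308120298 0.042376063960377006
jar [[0.5151 0.4198 0.075 ]] [[-0.0004 -0.052   0.    ]]
scene proj jar,sq tops [[477.0973 224.5189]
 [413.0213 236.8345]
 [229.9057 228.6379]]
```

```bash
T="-0.496 -0.4356 -0.045 0 0 1.164"; python3 nudge.py '-0.496 -0.436 -0.045 0 0 1.164;-0.496 -0.436 -0.045 0 0 1.164;-0.496 -0.436 -0.045 0 0 1.164;-0.496 -0.436 -0.045 0 0 1.164;-0.496 -0.436 -0.045 0 0 1.164;-0.496 -0.436 -0.045 0 0 1.164;-0.496 -0.436 -0.045 0 0 1.164;-0.496 -0.436 -0.045 0 0 1.164;-0.496 -0.436 -0.045 0 0 1.164;-0.496 -0.436 -0.045 0 0 1.164;-0.496 -0.436 -0.045 0 0 1.164;-0.496 -0.436 -0.045 0 0 1.164;-0.496 -0.436 -0.045 0 0 1.164;-0.496 -0.436 -0.045 0 0 1.164;-0.496 -0.436 -0.045 0 0 1.164;-0.496 -0.436 -0.045 0 0 1.164;-0.496 -0.436 -0.045 0 0 1.164'
python3 - <<'E'
from h import *
np.set_printoptions(precision=5,suppress=True)
K,T=cam("wrist"); np.save("Tw1.npy",T); cv2.imwrite("pics/w1.png",r.get_image("wrist"))
s=r.observe();print(s["position"],s["orientation"],s["qpos"],s["time"])
E
```

```text
time: 1.85
position: [0.4999, -0.0586, 0.3015]
orientation: [-0.0, 0.666, 0.746, 0.0]
wrist_force: [0.1, 0.1, -0.1]
opening: 0.0852
gripper_force: 0.0
[ 0.4999  -0.05858  0.30158] [0.00013 0.66644 0.74556 0.00023] [-0.19016 -0.016    1.38045  0.00027  1.77669 -0.30206] 1.9
```
View pics/w1.png

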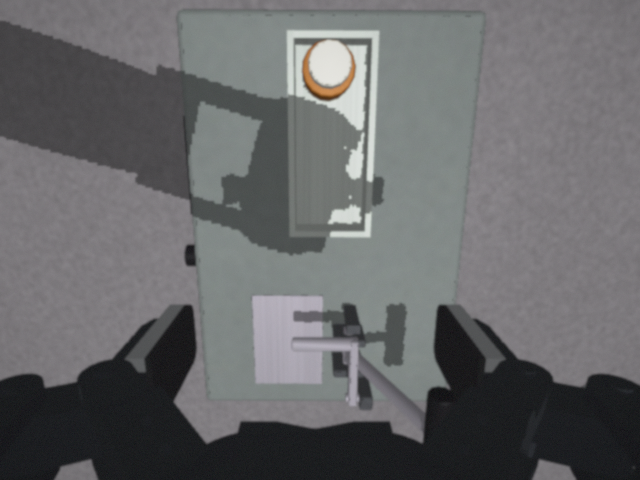

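The wrist view shows box rim corners (287,31),(379,31),(371,237),(289,236), pin tip (293,344) to bar (354,344), bar free end to hinge (354,400), and slim cap (330,63).

Run:
```python
from h import *
np.set_printoptions(precision=4,suppress=True)
C=(cam("wrist")[0],np.load("Tw1.npy"))
b=np.array([onz(C,p,.083) for p in[(287,31),(379,31),(371.5,237),(289,236.5)]])
e=[b[0]-b[3],b[1]-b[2]];f=[b[1]-b[0],b[2]-b[3]]
print("box",b.mean(0),[np.arctan2(-v[0],v[1]) for v in e],[np.arctan2(v[1],v[0]) for v in f],[np.linalg.norm(v) for v in e+f])
print("slim cap",onz(C,(330,62),.127))
m=np.array([onz(C,p,.05) for p in[(180,11),(484,14)]]);v=m[1]-m[0];print("mixer far +y edge",m,np.arctan2(v[1],v[0]),np.linalg.norm(v))
for z in(.1,.11,.114):print("pin tip, base",z,onz(C,(293,344),z),onz(C,(354,344),z))
# triangulate pin tip and bar/pin corner between top & wrist
Ct=cam("top")
def tri(a,pa,b,pb):
    o1,d1=ray(a,pa);o2,d2=ray(b,pb);t=np.linalg.lstsq(np.c_[d1,-d2],o2-o1,rcond=None)[0];return (o1+d1*t[0]+o2+d2*t[1])/2,np.linalg.norm(o1+d1*t[0]-o2-d2*t[1])
B=lambda x,y:(250+x/4-.4,205+y/4-.4)
print(tri(C,(293,344),Ct,B(529,310)));print(tri(C,(356,344),Ct,B(522,207)))
print("catch far end", tri(C,(354,402),Ct,B(629,197)))
```

```text
box [0.5077 0.0017 0.083 ] [np.float64(0.10342001411081045), np.float64(0.1139521440546298)] [np.float64(0.11117264496404154), np.float64(0.1049725134507431)] [np.float64(0.16182264779280697), np.float64(0.16226311841245158), np.float64(0.0700189210123824), np.float64(0.07172584793154889)]
slim cap [0.4985 0.0537 0.127 ]
mixer far +y edge [[0.3721 0.0903 0.05  ]
 [0.622  0.1159 0.05  ]] 0.10232709801835715 0.25123483236588423
pin tip, base 0.1 [ 0.4943 -0.1763  0.1   ] [ 0.5484 -0.1703  0.1   ]
pin tip, base 0.11 [ 0.4943 -0.1705  0.11  ] [ 0.5467 -0.1647  0.11  ]
pin tip, base 0.114 [ 0.4943 -0.1682  0.114 ] [ 0.546  -0.1624  0.114 ]
(array([ 0.4916, -0.1679,  0.1132]), np.float64(0.005555894606163292))
(array([ 0.5484, -0.1657,  0.1079]), np.float64(0.0007899654160514873))
catch far end (array([ 0.5549, -0.2273,  0.1037]), np.float64(0.002074685490757146))
```

```bash
python3 nudge.py '0.3055 0.065 0.132 0 0 -0.386;0.3055 0.065 0.132 0 0 -0.386;0.3055 0.065 0.132 0 0 -0.386;0.3055 0.065 0.132 0 0 -0.386;0.3055 0.065 0.132 0 0 -0.386;0.3055 0.065 0.132 0 0 -0.386;0.3055 0.065 0.132 0 0 -0.386;0.3055 0.065 0.132 0 0 -0.386;0.3055 0.065 0.132 0 0 -0.386;0.3055 0.065 0.132 0 0 -0.386'
python3 - <<'E'
from h import *
np.set_printoptions(precision=4,suppress=True)
C=cam("wrist"); s=r.observe(); im=r.get_image("wrist"); cv2.imwrite("pics/w2.png",im)
g=im.astype(int); m=((g.min(2)>150)&(g.max(2)-g.min(2)<25)).astype(np.uint8)
n,l,st,c=cv2.connectedComponentsWithStats(m)
for i in range(1,n):
    if st[i,4]>150: print(st[i],c[i],onz(C,c[i],.07))
print(s["position"],s["orientation"],proj(C,[[.5305,.2522,.062],[.5305,.2522,.085],[.5151,.4198,.075]]))
E
```

```text
time: 2.9
position: [0.5314, 0.2506, 0.1704]
orientation: [0.001, 0.512, 0.859, 0.001]
wrist_force: [-0.6, -0.5, -0.0]
opening: 0.0852
gripper_force: 0.0
[ 74 461  14  19 155] [ 80.1419 470.3677] [0.4662 0.0408 0.07  ]
[0.5314 0.2506 0.1704] [0.0005 0.5119 0.8591 0.0006] [[313.2663 245.2524]
 [313.1743 257.2442]
 [458.4038 -74.0169]]
```

View pics/w2.png

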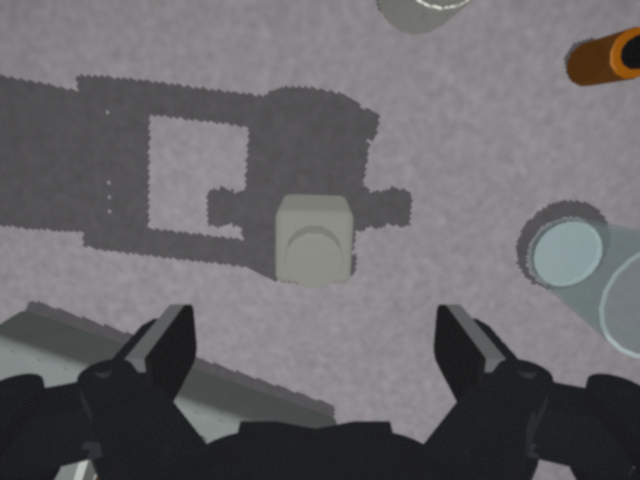

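The bottle is centred (314,248) with its sides parallel to the jaws. Descending and gripping now.

```bash
python3 nudge.py '0 0 0.04 0 0 0;0 0 0.08 0 0 0;0 0 0.105 0 0 0;0 0 0.113 0 0 0;0 0 0.113 0 0 0;0 0 0.113 0 0 0'; python3 nudge.py '0 0 0 0 0 0;0 0 0 0 0 0;0 0 0 0 0 0;0 0 0 0 0 0;0 0 0 0 0 0;0 0 0 0 0 0;0 0 0 0 0 0;0 0 0 0 0 0' 0.03 40
```

```text
time: 3.55
position: [0.5326, 0.2509, 0.0586]
orientation: [0.001, 0.512, 0.859, 0.001]
wrist_force: [-0.4, -0.3, 1.0]
opening: 0.0852
gripper_force: 0.0
time: 4.35
position: [0.532, 0.2511, 0.0575]
orientation: [0.001, 0.512, 0.859, 0.001]
wrist_force: [0.4, -0.3, 6.0]
opening: 0.0456
gripper_force: 42.5
```

```bash
python3 nudge.py '0 0 -0.03 0 0 0;0 0 -0.08 0 0 0;0 0 -0.13 0 0 0;0 0 -0.15 0 0 0;-0.2545 -0.159 -0.15 0 0 0.388;-0.2545 -0.159 -0.15 0 0 0.388;-0.2545 -0.159 -0.15 0 0 0.388;-0.2545 -0.159 -0.15 0 0 0.388;-0.2545 -0.159 -0.15 0 0 0.388;-0.2545 -0.159 -0.15 0 0 0.388;-0.2545 -0.159 -0.15 0 0 0.388;-0.2545 -0.159 -0.15 0 0 0.388;-0.2545 -0.159 -0.15 0 0 0.388;-0.2545 -0.159 -0.15 0 0 0.388;-0.2545 -0.159 -0.15 0 0 0.388'
python3 - <<'E'
from h import *
np.set_printoptions(precision=4,suppress=True)
C=cam("wrist"); s=r.observe(); im=r.get_image("wrist"); cv2.imwrite("pics/w3.png",im)
print(s["position"],s["orientation"],s["opening"],s["wrist_force"])
# predicted box outer rim corners
c=np.array([.5076,.0022,.083]);a=.108;ex=np.array([np.cos(a),np.sin(a),0]);ey=np.array([-np.sin(a),np.cos(a),0])
print(proj(C,[c+i*.035*ex+j*.081*ey for i,j in((-1,1),(1,1),(1,-1),(-1,-1))]))
E
```

```text
time: 5.85
position: [0.5128, -0.0475, 0.2062]
orientation: [-0.0, 0.667, 0.745, 0.0]
wrist_force: [0.4, 0.0, -1.7]
opening: 0.0454
gripper_force: 41.8
[ 0.5128 -0.0475  0.2062] [-0.0001  0.6672  0.7449  0.    ] 0.045396503673283135 [ 0.3776  0.0178 -1.7284]
[[249.0284   7.6708]
 [379.0337   7.839 ]
 [367.9419 288.2395]
 [259.702  288.0851]]
```

View pics/w3.png

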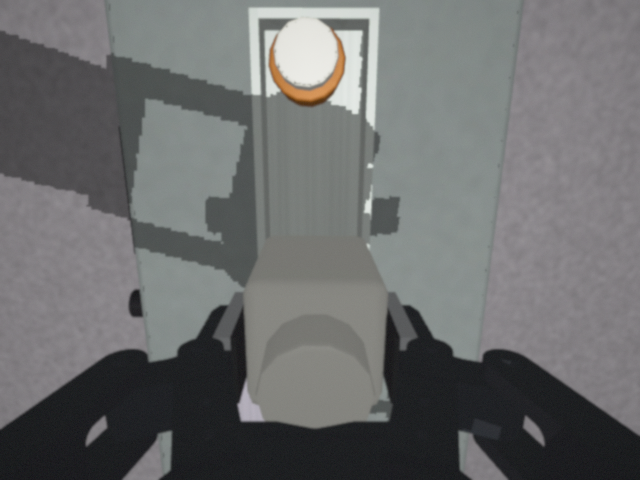

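The box rim matches prediction: corners (249,8) and (379,8). The bottle is square to it, with its foot's near edge at (265–367, 236). I'll compute where that edge is.

Run:
```python
from h import *
np.set_printoptions(precision=4,suppress=True)
C=cam("wrist"); a=.108;ex=np.array([np.cos(a),np.sin(a)]);ey=np.array([-np.sin(a),np.cos(a)]);c=np.array([.5076,.0022])
for p in((265,236),(367,236),(316,236)):
    w=onz(C,p,.1487)[:2]-c; print("local",w@ex,w@ey)
w=r.observe()["position"][:2]-c; print("tcp",w@ex,w@ey)
```

```text
local -0.02204359790331165 -0.028931806597678356
local 0.024284849048456913 -0.02887732947916219
local 0.001122031231298782 -0.0289045663855214
tcp -0.00024262978838671397 -0.05012232933358628
```

```bash
python3 nudge.py '0.0012 0 0.03 0 0 0;0.0012 0 0.055 0 0 0;0.0012 0 0.075 0 0 0;0.0012 0 0.085 0 0 0;0.0012 0 0.09 0 0 0;0.0012 0 0.09 0 0 0;0.0012 0 0.092 0 0 0;0.0012 0 0.092 0 0 0'
```

```text
time: 6.7
position: [0.513, -0.0475, 0.1151]
orientation: [0.001, 0.668, 0.744, 0.0]
wrist_force: [-0.9, -0.2, -0.8]
opening: 0.0452
gripper_force: 41.9
```

```bash
python3 nudge.py '0 0 0.001 0 0 0;0 0 0.0015 0 0 0;0 0 0.002 0 0 0;0 0 0.002 0 0 0;0 0 0.002 0 0 0'
```

```text
time: 7.2
position: [0.5126, -0.0475, 0.1125]
orientation: [0.0, 0.668, 0.744, 0.0]
wrist_force: [-1.1, 0.1, -0.1]
opening: 0.0451
gripper_force: 41.9
```

```bash
python3 nudge.py '0 0 0.0006 0 0 0;0 0 0.0006 0 0 0;0 0 0.0006 0 0 0'
```

```text
time: 7.5
position: [0.5126, -0.0475, 0.1125]
orientation: [0.0, 0.668, 0.744, 0.0]
wrist_force: [-3.3, 0.5, 5.8]
opening: 0.0452
gripper_force: 42.5
```

```bash
python3 nudge.py '0 0 0 0 0 0;0 0 0 0 0 0;0 0 0 0 0 0;0 0 0 0 0 0;0 0 0 0 0 0' 0.085; python3 nudge.py '0 0 -0.02 0 0 0;0 0 -0.06 0 0 0;0 0 -0.1 0 0 0;0.464 0.053 -0.1 0 0 0;0.464 0.053 -0.1 0 0 0;0.464 0.053 -0.1 0 0 0;0.464 0.053 -0.1 0 0 0;0.464 0.053 -0.1 0 0 0;0.464 0.053 -0.1 0 0 0;0.464 0.053 -0.1 0 0 0;0.464 0.053 -0.1 0 0 0;0.464 0.053 -0.1 0 0 0;0.464 0.053 -0.1 0 0 0;0.464 0.053 -0.1 0 0 0;0.464 0.053 -0.1 0 0 0'
python3 - <<'E'
from h import *
np.set_printoptions(precision=4,suppress=True)
C=cam("wrist"); s=r.observe(); im=r.get_image("wrist"); cv2.imwrite("pics/w4.png",im)
print(s["position"],s["orientation"])
print(proj(C,[[.5151,.4198,.075],[.5151,.4198,0],[.5411,.4198,.075],[.5151,.4458,.075]]))
E
```

```text
time: 8.0
position: [0.5125, -0.0474, 0.1116]
orientation: [-0.0, 0.668, 0.744, 0.0]
wrist_force: [-0.4, 0.2, 0.3]
opening: 0.0848
gripper_force: 0.0
time: 9.5
position: [0.5152, 0.4192, 0.2112]
orientation: [0.0, 0.668, 0.744, -0.0]
wrist_force: [-0.3, -0.4, -0.2]
opening: 0.0847
gripper_force: 0.0
[0.5152 0.4192 0.2112] [ 0.0001  0.6678  0.7443 -0.0004]
[[313.583  235.5283]
 [313.9163 212.6327]
 [352.837  239.6349]
 [317.916  196.4397]]
```

View pics/w4.png

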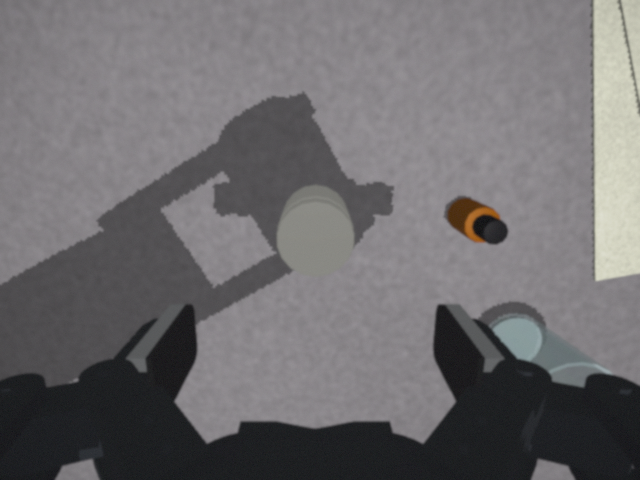

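The jar lid is centred at (315,239), 2 mm off prediction. I'll correct for that and grip.

```bash
python3 nudge.py '-0.0018 0.001 0.05 0 0 0;-0.0018 0.001 0.1 0 0 0;-0.0018 0.001 0.13 0 0 0;-0.0018 0.001 0.145 0 0 0;-0.0018 0.001 0.152 0 0 0;-0.0018 0.001 0.152 0 0 0;-0.0018 0.001 0.152 0 0 0'; python3 nudge.py '0 0 0 0 0 0;0 0 0 0 0 0;0 0 0 0 0 0;0 0 0 0 0 0;0 0 0 0 0 0;0 0 0 0 0 0;0 0 0 0 0 0' 0.035 40
```

```text
time: 10.25
position: [0.5175, 0.4184, 0.0623]
orientation: [0.0, 0.668, 0.744, 0.002]
wrist_force: [0.0, 0.1, 0.8]
opening: 0.0848
gripper_force: 0.0
time: 10.95
position: [0.5169, 0.4184, 0.0613]
orientation: [0.0, 0.668, 0.744, 0.001]
wrist_force: [-1.2, 0.8, 6.7]
opening: 0.0519
gripper_force: 42.6
```

```bash
python3 nudge.py '0 0 0 0 0 0;0 0 0 0 0 0;0 0 0 0 0 0;0 0 0.0033 0 0 0;0 0 0.0033 0 0 0;0 0 0.0033 0 0 0' 0.07; python3 nudge.py '0 0 0 0 0 0;0 0 0 0 0 0;0 0 0 0 0 0;0 0 0 0 0 0;0 0 0 0 0 0;0 0 0 0 0 0;0 0 0 0 0 0' 0.035 40
```

```text
time: 11.55
position: [0.5163, 0.4178, 0.056]
orientation: [-0.0, 0.668, 0.744, -0.0]
wrist_force: [-0.1, 0.6, -0.0]
opening: 0.07
gripper_force: 0.0
time: 12.25
position: [0.5166, 0.418, 0.0568]
orientation: [0.0, 0.668, 0.744, 0.0]
wrist_force: [0.2, -0.1, 2.9]
opening: 0.0524
gripper_force: 42.4
```

```bash
python3 nudge.py '0 0 -0.03 0 0 0;0 0 -0.08 0 0 0;0 0 -0.13 0 0 0;0 0 -0.16 0 0 0;-0.41 -0.0536 -0.16 0 0 0;-0.41 -0.0536 -0.16 0 0 0;-0.41 -0.0536 -0.16 0 0 0;-0.41 -0.0536 -0.16 0 0 0;-0.41 -0.0536 -0.16 0 0 0;-0.41 -0.0536 -0.16 0 0 0;-0.41 -0.0536 -0.16 0 0 0;-0.41 -0.0536 -0.16 0 0 0;-0.41 -0.0536 -0.16 0 0 0;-0.41 -0.0536 -0.16 0 0 0;-0.41 -0.0536 -0.16 0 0 0;-0.41 -0.0536 -0.16 0 0 0;-0.41 -0.0536 -0.16 0 0 0'
python3 - <<'E'
from h import *
np.set_printoptions(precision=4,suppress=True)
C=cam("wrist"); s=r.observe(); im=r.get_image("wrist"); t=r.get_image("top"); cv2.imwrite("pics/w5.png",im)
t=cv2.resize(t[225:305,250:350],None,fx=4.8,fy=4.8,interpolation=cv2.INTER_CUBIC)
cv2.imwrite("pics/w5t.png",cv2.resize(np.hstack([im[:,120:520],cv2.resize(t,(400,480))]),(800,480)))
print(s["position"],s["orientation"],s["opening"],s["wrist_force"])
c=np.array([.5076,.0022,.083]);a=.108;ex=np.array([np.cos(a),np.sin(a),0]);ey=np.array([-np.sin(a),np.cos(a),0])
w=s["position"]-c;print(w@ex,w@ey)
print(proj(C,[c+i*.035*ex+j*.081*ey for i,j in((-1,1),(1,1),(1,-1),(-1,-1))])-[120,0])
# jar foot circle centre at tcp xy
f=s["position"].copy();f[2]-=.0568
print(proj(C,[f+.027*ey,f+.027*ex,f-.027*ex])-[120,0])
print(proj(C,[[*(c+.0529*ey-.0041*ex)[:2],.127]])-[120,0])
E
```

```text
time: 13.95
position: [0.5073, 0.0058, 0.2162]
orientation: [-0.0, 0.667, 0.745, -0.0]
wrist_force: [0.4, 0.4, -2.2]
opening: 0.0524
gripper_force: 42.5
[0.5073 0.0058 0.2162] [-0.0002  0.6672  0.7449 -0.    ] 0.05236499261651579 [ 0.3955  0.3739 -2.2322]
0.00010732014662401597 0.0035788150917338696
[[134.9957 112.7843]
 [252.0027 112.9474]
 [242.9179 353.5218]
 [143.8347 353.3622]]
[[193.0422 223.9797]
 [250.898  280.4838]
 [135.1659 280.3049]]
[[185.1299 167.0567]]
```

View pics/w5t.png

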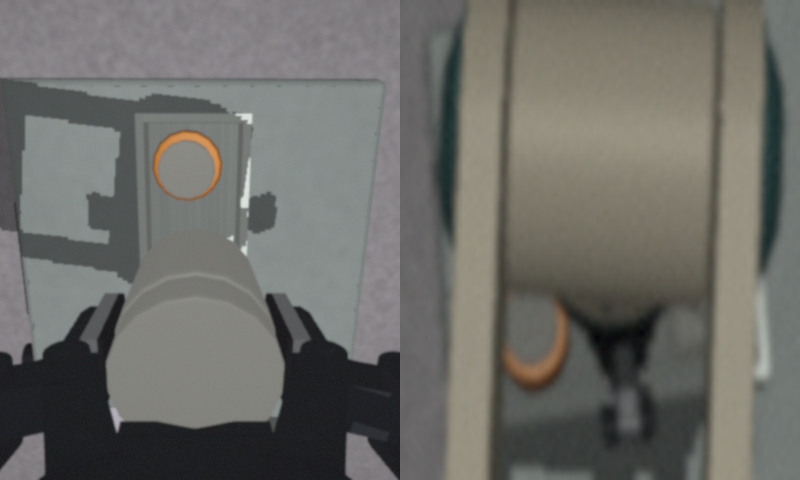

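The jar's foot edge at (195,229) sits about 2 mm behind prediction, so it is centred in the gap between the slim bottle (187,167) and the square bottle. Lowering now.

```bash
python3 nudge.py '0.0005 -0.0007 0.03 0 0 0;0.0005 -0.0007 0.06 0 0 0;0.0005 -0.0007 0.075 0 0 0;0.0005 -0.0007 0.08 0 0 0;0.0005 -0.0007 0.084 0 0 0;0.0005 -0.0007 0.084 0 0 0;0.0005 -0.0007 0.084 0 0 0'
```

```text
time: 14.75
position: [0.5071, 0.005, 0.1335]
orientation: [0.001, 0.668, 0.744, 0.001]
wrist_force: [-0.0, -0.6, -1.2]
opening: 0.0521
gripper_force: 42.5
```

```bash
python3 nudge.py '0 0 0.006 0 0 0;0 0 0.012 0 0 0;0 0 0.016 0 0 0;0 0 0.018 0 0 0;0 0 0.018 0 0 0;0 0 0.018 0 0 0'; python3 nudge.py '0 0 0.001 0 0 0;0 0 0.0015 0 0 0;0 0 0.002 0 0 0;0 0 0.002 0 0 0;0 0 0.002 0 0 0'
```

```text
time: 15.35
position: [0.5066, 0.0049, 0.1145]
orientation: [0.0, 0.668, 0.744, 0.0]
wrist_force: [-0.4, 0.2, -1.1]
opening: 0.0524
gripper_force: 42.5
time: 15.85
position: [0.5066, 0.0049, 0.1124]
orientation: [-0.0, 0.668, 0.744, 0.0]
wrist_force: [-0.1, 0.2, -1.8]
opening: 0.0522
gripper_force: 42.5
```

```bash
python3 nudge.py '0 0 0.0006 0 0 0;0 0 0.0012 0 0 0;0 0 0.0012 0 0 0;0 0 0.0012 0 0 0'
```

```text
time: 16.25
position: [0.5067, 0.0049, 0.1117]
orientation: [0.0, 0.668, 0.744, 0.0]
wrist_force: [-2.6, 0.3, 6.1]
opening: 0.0526
gripper_force: 43.1
```

Contact is confirmed, so I'll release, retreat and go above the catch pin with the jaws turned to close along mixer y.

```bash
python3 nudge.py '0 0 0 0 0 0;0 0 0 0 0 0;0 0 0 0 0 0;0 0 0 0 0 0;0 0 0 0 0 0' 0.085; python3 nudge.py '0 0 -0.02 0 0 0;0 0 -0.06 0 0 0;0 0 -0.1 0 0 0;0 0 -0.128 0 0 0;-0.1723 -0.0138 -0.128 0 0 -1.571;-0.1723 -0.0138 -0.128 0 0 -1.571;-0.1723 -0.0138 -0.128 0 0 -1.571;-0.1723 -0.0138 -0.128 0 0 -1.571;-0.1723 -0.0138 -0.128 0 0 -1.571;-0.1723 -0.0138 -0.128 0 0 -1.571;-0.1723 -0.0138 -0.128 0 0 -1.571;-0.1723 -0.0138 -0.128 0 0 -1.571;-0.1723 -0.0138 -0.128 0 0 -1.571;-0.1723 -0.0138 -0.128 0 0 -1.571;-0.1723 -0.0138 -0.128 0 0 -1.571;-0.1723 -0.0138 -0.128 0 0 -1.571;-0.1723 -0.0138 -0.128 0 0 -1.571;-0.1723 -0.0138 -0.128 0 0 -1.571;-0.1723 -0.0138 -0.128 0 0 -1.571;-0.1723 -0.0138 -0.128 0 0 -1.571'
python3 nudge.py '0 0 0 0 0 0;0 0 0 0 0 0;0 0 0 0 0 0' 0.05
python3 - <<'E'
from h import *
np.set_printoptions(precision=4,suppress=True)
C=cam("wrist"); np.save("Tw6.npy",C[1]); s=r.observe(); im=r.get_image("wrist"); cv2.imwrite("pics/w6.png",im)
t=r.get_image("top"); cv2.imwrite("pics/t6.png",t)
sc=r.get_image("scene"); cv2.imwrite("pics/s6.png",sc)
# montage: wrist crop + scene crop (box & levers)
a=im[:,80:560]; b=cv2.resize(sc[200:300,190:370],(320,178),interpolation=cv2.INTER_CUBIC); c=cv2.resize(t[210:330,250:430],(320,213),interpolation=cv2.INTER_CUBIC)
m=np.zeros((480,800,3),np.uint8); m[:,:480]=a; m[:178,480:]=b; m[200:413,480:]=c
cv2.imwrite("pics/m6.png",m)
print(s["position"],s["orientation"],s["qpos"])
print(proj(C,[[.4925,-.169,.112],[.5475,-.1655,.109],[.6019,-.1865,.187]])-[80,0])
E
```

```text
time: 16.75
position: [0.5066, 0.0049, 0.1111]
orientation: [-0.0, 0.668, 0.744, 0.0]
wrist_force: [-0.2, 0.1, -0.8]
opening: 0.0849
gripper_force: 0.0
time: 18.75
position: [0.5114, -0.1679, 0.2392]
orientation: [0.0, -0.054, 0.999, 0.0]
wrist_force: [-0.3, -0.0, 0.1]
opening: 0.0849
gripper_force: 0.0
time: 19.05
position: [0.5114, -0.1679, 0.2392]
orientation: [0.0, -0.054, 0.999, 0.0]
wrist_force: [-1.1, -0.3, -0.1]
opening: 0.0501
gripper_force: 0.0
[ 0.5114 -0.1679  0.2392] [ 0.     -0.054   0.9985  0.0001] [-0.3858  0.095   1.3897  0.0001  1.6569 -2.0646]
[[236.4234 209.8085]
 [232.6856 290.2527]
 [180.2301 442.7598]]
```

View pics/m6.png

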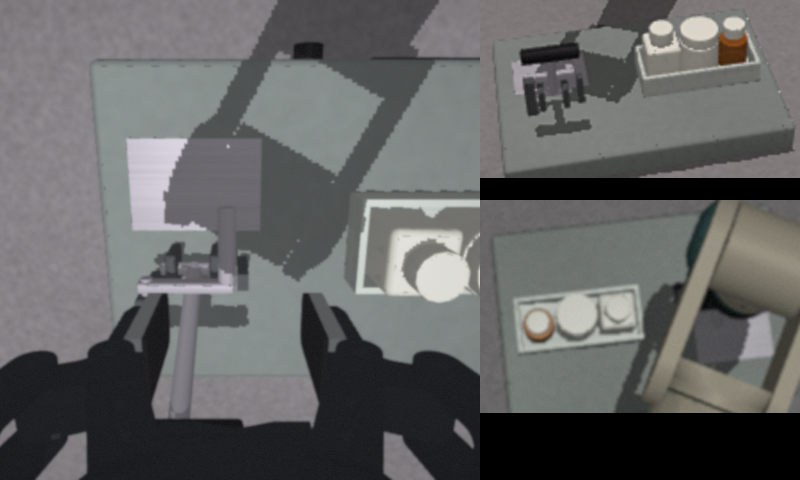

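The montage shows all three bottles upright in a row in the box. The catch pin runs from (227,208) to (226,290) in the wrist part. I'll triangulate it against the earlier wrist view.

Run:
```python
from h import *
np.set_printoptions(precision=4,suppress=True)
K=cam("wrist")[0]; W1=(K,np.load("Tw1.npy"));W6=(K,np.load("Tw6.npy"));T=cam("top")
def tri(*v):
    A=np.zeros((3,3));b=np.zeros(3)
    for c,p in v:
        o,d=ray(c,p);d/=np.linalg.norm(d);P=np.eye(3)-np.outer(d,d);A+=P;b+=P@o
    x=np.linalg.solve(A,b);return x,[np.round(proj(c,x)[0]-p,1).tolist() for c,p in v]
a=.108;ex=np.array([np.cos(a),np.sin(a)]);ey=np.array([-np.sin(a),np.cos(a)]);c=np.array([.5076,.0022])
tb=lambda x,y:(250+x/4-.4,205+y/4-.4)
for n,v in dict(tip=[(W1,(293,344)),(W6,(307,208))],tip3=[(W1,(293,344)),(W6,(307,208)),(T,tb(529,310))],base=[(W1,(354,344)),(W6,(306.5,286))],hinge=[(W1,(354,400)),(W6,(222,288))]).items():
    x,e=tri(*v);w=x[:2]-c;print(n,x,"local",w@ex,w@ey,e)
```

```text
tip [ 0.4941 -0.175   0.1021] local -0.03250600841988156 -0.17471117874559597 [[-0.2, -0.1], [-0.1, 0.3]]
tip3 [ 0.4925 -0.1722  0.1048] local -0.03381941600730954 -0.17173207796805443 [[-1.9, -1.6], [4.4, -0.9], [1.7, -1.2]]
base [ 0.5482 -0.1697  0.1009] local 0.021832245406225834 -0.17531215614103104 [[-0.0, -0.0], [-0.0, 0.0]]
hinge [ 0.5561 -0.2274  0.1006] local 0.02347659828155343 -0.23349606502271425 [[-0.1, -0.1], [-0.1, 0.2]]
```

```bash
python3 nudge.py '-0.001 -0.0053 0.04 0 0 0;-0.001 -0.0053 0.08 0 0 0;-0.001 -0.0053 0.105 0 0 0;-0.001 -0.0053 0.12 0 0 0;-0.001 -0.0053 0.13 0 0 0;-0.001 -0.0053 0.131 0 0 0;-0.001 -0.0053 0.131 0 0 0' 0.045; python3 nudge.py '0 0 0 0 0 0;0 0 0 0 0 0;0 0 0 0 0 0;0 0 0 0 0 0;0 0 0 0 0 0;0 0 0 0 0 0' 0.004 30
```

```text
time: 19.9
position: [0.5136, -0.1732, 0.1093]
orientation: [0.001, -0.054, 0.999, -0.0]
wrist_force: [-0.5, 0.1, 0.4]
opening: 0.0449
gripper_force: 0.0
time: 20.5
position: [0.5134, -0.1732, 0.109]
orientation: [0.001, -0.054, 0.999, -0.0]
wrist_force: [0.8, -0.2, 6.3]
opening: 0.0109
gripper_force: 29.5
```

```bash
python3 nudge.py '0 -0.001 -0.0096 0 0 0;0 -0.0042 -0.0187 0 0 0;0 -0.0096 -0.0282 0 0 0;0 -0.0166 -0.0367 0 0 0;0 -0.025 -0.0435 0 0 0;0 -0.035 -0.0485 0 0 0;0 -0.045 -0.0514 0 0 0;0 -0.0565 -0.0522 0 0 0;0 -0.0565 -0.0522 0 0 0'
```

```text
time: 21.4
position: [0.5201, -0.2303, 0.1638]
orientation: [0.002, -0.054, 0.999, -0.001]
wrist_force: [-2.5, -0.7, 14.5]
opening: 0.0109
gripper_force: 32.2
```

```bash
python3 nudge.py '0 -0.011 0.0014 0 0 0;0 -0.0213 0.0049 0 0 0;0 -0.0308 0.0105 0 0 0;0 -0.039 0.0179 0 0 0;0 -0.039 0.0179 0 0 0'; python3 nudge.py '0 -0.003 0.0035 0 0 0;0 -0.0055 0.0067 0 0 0;0 -0.008 0.0112 0 0 0;0 -0.0095 0.0145 0 0 0;0 -0.0095 0.0145 0 0 0'
```

```text
time: 21.9
position: [0.5241, -0.2686, 0.1417]
orientation: [0.001, -0.054, 0.999, 0.0]
wrist_force: [5.7, 0.1, 0.8]
opening: 0.0108
gripper_force: 33.7
time: 22.4
position: [0.5251, -0.2755, 0.1311]
orientation: [0.001, -0.055, 0.998, 0.002]
wrist_force: [-5.3, 15.2, 22.3]
opening: 0.0104
gripper_force: 36.7
```

The catch is at its stop, at about 2.6 rad by the geometry. Next I'll release it and go over the run bar, offset to +y so the fingers straddle the bar beside the stem.

```bash
python3 nudge.py '0 0.001 -0.002 0 0 0;0 0.001 -0.002 0 0 0;0 0.001 -0.002 0 0 0;0 0.001 -0.002 0 0 0;0 0.001 -0.002 0 0 0' 0.035; python3 nudge.py '0 0 -0.02 0 0 0;0 0 -0.06 0 0 0;0 0 -0.1 0 0 0;0 0 -0.139 0 0 0;-0.087 0.099 -0.139 0 0 1.573;-0.087 0.099 -0.139 0 0 1.573;-0.087 0.099 -0.139 0 0 1.573;-0.087 0.099 -0.139 0 0 1.573;-0.087 0.099 -0.139 0 0 1.573;-0.087 0.099 -0.139 0 0 1.573;-0.087 0.099 -0.139 0 0 1.573;-0.087 0.099 -0.139 0 0 1.573;-0.087 0.099 -0.139 0 0 1.573;-0.087 0.099 -0.139 0 0 1.573;-0.087 0.099 -0.139 0 0 1.573;-0.087 0.099 -0.139 0 0 1.573;-0.087 0.099 -0.139 0 0 1.573'
python3 nudge.py '0 0 0 0 0 0;0 0 0 0 0 0' 0.06
python3 - <<'E'
from h import *
np.set_printoptions(precision=4,suppress=True)
C=cam("wrist"); s=r.observe(); im=r.get_image("wrist"); cv2.imwrite("pics/w7.png",im);S=r.get_image("scene"); cv2.imwrite("pics/s7.png",S)
c=np.array([.5076,.0022,0]);a=.108;ex=np.array([np.cos(a),np.sin(a),0]);ey=np.array([-np.sin(a),np.cos(a),0]);z=np.array([0,0,1])
w=s["position"]-c;print(w@ex,w@ey,s["position"],s["orientation"])
print("bar ends", proj(C,[c+.074*ex-.165*ey+.183*z,c+.074*ex-.235*ey+.183*z]))
# dark pixels of bar in scene: locate
Cs=cam("scene");print("scene bar ends",proj(Cs,[c+.074*ex-.165*ey+.183*z,c+.074*ex-.235*ey+.183*z]),"pin",proj(Cs,[c-.0325*ex-.277*ey+.128*z,c+.022*ex-.277*ey+.128*z]))
S0=cv2.imread("pics/scene0.png");m=(S0[215:245,205:255].max(2)<45).astype(np.uint8)
n,l,st,ce=cv2.connectedComponentsWithStats(m)
for i in range(1,n):
    if st[i,4]>40:
        ys,xs=np.where(l==i);print(st[i],ce[i]+[205,215],cv2.minAreaRect(np.c_[xs+205,ys+215].astype(np.float32)))
E
```

```text
time: 22.9
position: [0.5239, -0.2766, 0.1293]
orientation: [-0.0, -0.054, 0.999, 0.0]
wrist_force: [0.4, -0.0, -0.5]
opening: 0.035
gripper_force: 0.0
time: 24.6
position: [0.6, -0.1687, 0.2688]
orientation: [-0.0, 0.668, 0.744, -0.0]
wrist_force: [-0.7, -0.0, 0.1]
opening: 0.0351
gripper_force: 0.0
time: 24.8
position: [0.6, -0.1686, 0.2689]
orientation: [-0.0, 0.668, 0.744, 0.0]
wrist_force: [-0.2, 0.5, -0.6]
opening: 0.06
gripper_force: 0.0
0.07345655377986335 -0.17981245055468767 [ 0.6    -0.1686  0.2689] [-0.      0.6683  0.7439  0.    ]
bar ends [[314.2027 233.9737]
 [314.4464 352.1737]]
scene bar ends [[245.4495 228.1779]
 [212.4648 232.6068]] pin [[193.1402 223.448 ]
 [194.4377 238.7086]]
[  8  10  32  11 253] [228.5178 229.9012] ((228.6307830810547, 230.04617309570312), (8.18629264831543, 31.75288963317871), 82.87498474121094)
```

Run:
```python
import cv2,numpy as np
im=cv2.imread("pics/w7.png").max(2)
for y in (225,230,234,238,245,260,275,290): 
    d=np.where(im[y,230:400]<50)[0]+230; print(y,(d.min(),d.max(),len(d)) if len(d) else None)
d=im[200:300,314];print(d[::4])
```

```text
225 None
230 None
234 (np.int64(302), np.int64(324), 23)
238 (np.int64(297), np.int64(330), 34)
245 (np.int64(296), np.int64(331), 36)
260 (np.int64(297), np.int64(331), 35)
275 (np.int64(297), np.int64(331), 35)
290 (np.int64(298), np.int64(330), 33)
[93 92 90 92 92 93 92 91 54 30 30 30 27 27 27 28 27 30 29 30 27 28 27 28
 29]
```

The dark-pixel scan puts the bar's +y end at row 233 and its centre at column 314, both as predicted. Descending and gripping.

```bash
python3 nudge.py '0.001 0 0.04 0 0 0;0.001 0 0.065 0 0 0;0.001 0 0.078 0 0 0;0.001 0 0.081 0 0 0;0.001 0 0.081 0 0 0;0.001 0 0.081 0 0 0'; python3 nudge.py '0 0 0 0 0 0;0 0 0 0 0 0;0 0 0 0 0 0;0 0 0 0 0 0;0 0 0 0 0 0;0 0 0 0 0 0' 0.01 40
```

```text
time: 25.5
position: [0.6006, -0.1678, 0.19]
orientation: [0.001, 0.669, 0.744, 0.001]
wrist_force: [-0.5, -0.4, 0.5]
opening: 0.0597
gripper_force: 0.0
time: 26.1
position: [0.5999, -0.1677, 0.1887]
orientation: [0.0, 0.669, 0.744, 0.0]
wrist_force: [-4.1, 1.0, 6.0]
opening: 0.0189
gripper_force: 39.2
```

```bash
python3 nudge.py '0 -0.0085 -0.0038 0 0 0;0 -0.0174 -0.0069 0 0 0;0 -0.0265 -0.0094 0 0 0;0 -0.0357 -0.011 0 0 0;0 -0.045 -0.012 0 0 0;0 -0.0544 -0.0124 0 0 0;0 -0.0638 -0.012 0 0 0;0 -0.0731 -0.011 0 0 0;0 -0.0823 -0.0094 0 0 0;0 -0.0913 -0.0069 0 0 0;0 -0.0913 -0.0069 0 0 0'; python3 nudge.py '0 -0.006 0.0022 0 0 0;0 -0.0115 0.0045 0 0 0;0 -0.0174 0.0069 0 0 0;0 -0.0174 0.0069 0 0 0;0 -0.0174 0.0069 0 0 0'
```

```text
time: 27.2
position: [0.5108, -0.1773, 0.1974]
orientation: [0.004, 0.668, 0.744, 0.002]
wrist_force: [5.0, 0.6, 7.9]
opening: 0.0186
gripper_force: 42.7
time: 27.7
position: [0.4939, -0.1791, 0.1911]
orientation: [0.004, 0.668, 0.744, 0.002]
wrist_force: [3.4, 2.1, 11.8]
opening: 0.0188
gripper_force: 43.0
```

```bash
python3 nudge.py '0 -0.0025 0.0012 0 0 0;0 -0.005 0.0025 0 0 0;0 -0.005 0.0025 0 0 0;0 -0.005 0.0025 0 0 0'
```

```text
time: 28.1
position: [0.4906, -0.1795, 0.1893]
orientation: [0.006, 0.668, 0.744, 0.004]
wrist_force: [11.9, 2.8, 11.2]
opening: 0.0188
gripper_force: 43.2
```

```bash
python3 nudge.py '0 -0.002 0.001 0 0 0;0 -0.003 0.0015 0 0 0;0 -0.003 0.0015 0 0 0;0 -0.003 0.0015 0 0 0'
python3 - <<'E'
from h import *
np.set_printoptions(precision=4,suppress=True)
S=r.get_image("scene"); cv2.imwrite("pics/s8.png",S); C=cam("scene")
c=np.array([.5076,.0022,0]);a=.108;ex=np.array([np.cos(a),np.sin(a),0]);ey=np.array([-np.sin(a),np.cos(a),0]);z=np.array([0,0,1])
for t,ang in(("2.6",2.6),("1.9",1.9)):
    p=-.2298*ey+.055*(np.cos(ang)*ey)+ (.1+.055*np.sin(ang))*z
    print(t,proj(C,[c+p-.0325*ex,c+p+.02*ex]))
g=S[205:260,180:215].astype(int).max(2); print(g[::3,::3])
g0=cv2.imread("pics/scene0.png")[205:260,180:215].astype(int).max(2); print((g-g0)[::3,::3])
E
```

```text
time: 28.5
position: [0.4898, -0.1796, 0.189]
orientation: [0.008, 0.668, 0.744, 0.006]
wrist_force: [22.7, 3.8, 11.2]
opening: 0.0186
gripper_force: 43.4
2.6 [[193.1507 223.328 ]
 [194.3995 238.0082]]
1.9 [[204.6722 213.7797]
 [206.3289 228.2669]]
[[125 127 125 123 124 126 124 124 128 125  61  91]
 [125 126 127 127 124 126 125 126 124 123 123 123]
 [125 126 129 128 123 126 125 127 122 123 125 127]
 [123 127 129 126 125 125 124 126 126 123 123 125]
 [126 125 125 123 123 126 125 126 128 128 127 125]
 [126 124 127 127 125 122 127 126 125 126 128 123]
 [125 127 128 124 160 132 121 125 124 127 127 126]
 [128 125 126 124 161 133 121 126 126 126 124 125]
 [127 125 126 124 159 139 117 125 127 124 124 125]
 [130 127 126 126 155 143 117 124 124 124 123 123]
 [126 128 122 125 150 146 114 126 124 133 158 162]
 [125 123 129 131 126 105 127 149 156 123 160 162]
 [121 125 127 126 123 107  94  93  97 110 146 155]
 [126 127 124 129 129 129  99 124 118  98  94  91]
 [125 127 126 128 124 125 120  80 124 124 165 156]
 [128 124 125 126 126 126 119  82 124 126 160 157]
 [127 129 130 126 129 125 120  67 1
[... 388 characters left out ...]
  1   4   0   3   2   2   2   2   2]
 [  4   2   3   1  35   6   2   2   1   4   4   3]
 [  1   3   3   3  38  13   4   2   2   3   1   3]
 [  2   2   1   2  35  16   3   3   3   1   1  96]
 [  2   2   3   3  29  20   3   3   1   3   1  93]
 [  3   4   3   3  24  21   2   2   2   2   3  81]
 [  3   2   4   3   0 -17  37  28  33  -4   2   3]
 [  1   1   4   4   0 -13  -6 -29 -26  -9 -14  -5]
 [  2   2   2   3   2   2   1   3  -5 -22 -68 -62]
 [  2   1   3   3   2   1  -1 -42   2   2   3   0]
 [  4   2   2   1   1   3   1 -40   1   3   3   2]
 [  3   0   3   2   3   3   3 -55   5   2   4   2]
 [  2   3   3   1   2   4   2 -51   3   2   2   3]
 [  3   3   3   3   2   2   3 -49   2   2  -5 -41]]
```

The scene image confirms the pin at the 2.6 rad stop (columns 192–196, rows 223–237). The lever is hard against its stop: about 1 mm more travel raised the force from 12 to 23 N. Handing in.

```bash
python3 -c "
from workcell import r
s=r.observe();print(s['position'],s['wrist_force']);print(r.close_job())"
```

```text
[ 0.48985251 -0.17959036  0.1890581 ] [22.88571892  4.30492776 10.25751213]
the job is handed in; nothing more can be done
None
```

Job handed in at about 28.5 s: jar and square bottle stand in the box in a row with the slim bottle, the catch is flipped to its stop, and the fingers are holding the run lever fully pulled; the judge's verdict was not shown.

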